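# Close up a temperature logger and hold its halves pressed

### The arm

A 6-joint arm with a two-finger parallel gripper is mounted at the origin on a cart in front of the work surface, level with it; the furniture and walls round the work are solid. World frame = base frame: x ahead of the robot, y to its left, z up, the work surface at z = 0. Lengths are in m, angles in rad, forces in N, time in s.
With the tool pointing down it reaches from about 0.3 to 0.775 m from the base axis. Payload 14.6 kg.
Tool frame: the origin (TCP) lies on the mounting face of the last link; the fingertips stand 199 mm ahead of it and the grasp point (between the pads) lies 180 mm ahead of it; z points along the fingers, y is the direction in which the jaws open and shut (so a half turn about z gives the same grasp; the last joint's range is limited). The gripper opens to 94 mm and grips with 3 to 60 N. Pads are 16 mm wide; open, the fingers measure 119 mm over their backs; the gripper's body (75 mm by 177 mm) begins 78 mm behind the grasp point.
Start: joints at [-1.281, 0.3, 1.521, -0, 1.321, -0.067], TCP at [0.192, -0.515, 0.405] pointing down, gripper open.
Joint ranges: [-3.03, 3.03], [-0.79, 2.21], [0.23, 2.52], [-1.04, 4.18], [0, 3.07], [-2.55, 2.55]. Speed limits (rad/s): [2.22, 2.22, 2.57, 3.14, 3.14, 3.14].

### API

Orientations are given as [roll, pitch, yaw] about the fixed x, y, z axes, in that order (R = Rz(yaw) Ry(pitch) Rx(roll)).
In Python, from station import sensors, vision, job gives the robot as it stands. The module is installed in compiled form; this text tells all that it offers.
- The arm moves only by the tool arm_command, never from a script. Its argument "plan" is one flat list of numbers, 5 for each row, row after row: the closure, from -1 (fully open) to 1 (shut), so that 0 is half open, then the shift along the world's x, y, z scaled (see below), then the turn about the world's z scaled (see below). A call has 1 to 20 rows; each row is the pose to reach, as a shift and turn from the pose commanded when the call began; what a row does not reach only later rows make up. The controller multiplies each number of a shift by 400 mm and each number of a turn by 120 degrees. A row lasts 1/10 s, in which the tool goes at most 50 mm and 8.59 degrees, less where a joint would pass 70% of its speed; a pose out of reach is approached as far as the arm can. A call with a number of a shift or a turn outside -1 to 1 is refused whole. A call with a gripper value outside its range is refused whole. The fingers move at their own pace and stop on an object; "newtons" is the grip in N (left out, the last holds). Time passes only in rows, so rows that repeat a pose let the fingers close. It gives the time, the measured TCP pose, the force and the opening at its end, in the units of the state.
- sensors.get_obs(): the state, without advancing time (a new reading comes with each control period).
- vision.camera(name): name is "side" or "top"; returns the picture (420x560x3 uint8, blue, green, red); there is no depth.
- vision.camera_params(name): a dict with "intrinsics" (3x3 intrinsics, pixels), "k1" (the pictures are not rectified: a ray, as slopes to the right and down, at radius r is drawn at 1 + k1 r^2 times it, then the intrinsics apply), "rvec" (rotation vector, rad) and "tvec" (3), from world to camera coordinates, as OpenCV has them. Camera axes: x right, y down, z forward; pixel columns grow to the right and rows downward; lengths in m; the calibration is good to about 2 mm. A picture is of the moment at which its call begins. camera_params takes no time and is no camera call.
- job.hand_in(): hands the job in, once; it reports no verdict.
Trained networks look in the newest picture that a camera, given by its name, has taken for a name from the list of things; names that differ only in an ending like _2 or _b are one class to them, and where a whole thing is asked for, a point or a joint stands for the part that bears it (a point fixed in the world has none). Each returns a list of dicts, best first, with "confidence" (0 to 1); they miss things now and then, are a little off and sometimes report something else, mostly with a low value. They report only what shows in the picture. A call takes as long as a camera call.
- vision.search_frame(name, camera): "at" ([row, column] in pixels, amid what is visible of it).
- vision.silhouettes(name, camera): "mask" (420x560 bool, what is visible of it) and "at" ([row, column] in pixels, amid what is visible of it).
- vision.pinpoint(name, camera): "at" ([row, column] in pixels: a listed point, or the origin of a listed thing).
The state is a dict: "time_s": time; "qpos": joint angles; "joint_vel": joint speeds; "tau": joint torques, N m; "ee_pos": TCP position; "eef_rot": TCP orientation; "force": force on the tool from outside, world axes, zero at the start; "moment": the same for the moment, N m; "grip_width": finger opening in m.
Only numpy, scipy, OpenCV 4.12 (cv2) and the standard library are available. Lean on these libraries where they do the work, as an engineer would, in place of code of your own. Each camera call takes 0.05 s, during which the arm holds its last target.

### The job

Press the logger's blue cell cover down until its catch snaps and holds it shut by itself. Then take the pale upper shell by its fin, fit it over the two dowels of the lower shell (thick bore on thick dowel, orange dots together) fully home on the rim, and finish still holding the fin and pressing the halves firmly together, with a push of about 10 to 15 N: do not let go. Leave the jar, tape roll, dropper bottle and gauze where they are.

Things in the scene. Friction and masses are not known exactly. Their poses are not given: they have to be found in the camera images.
- lower_shell: Dark grey lower half of a logger housing, 90 x 140 mm, on an aluminium plate 104 x 160 x 8 mm fixed to the worktop. Origin: centre of the plate's underside; z up, y along the length to the thick dowel (orange dot), x across to the cover's hinge. Yaw within 0.35 rad of the world. The compartment between the solid ends (82 mm in x, 80 mm in y) holds two cells under the cover.
- seat (a point): Centre of the lower shell's rim plane, 36 mm above the worktop; the upper shell's origin comes here when fully home; axes as the lower shell's.
- dowel_thick (a point): Tip of the 12 mm steel dowel, 18 mm above the rim, at y = +55 mm of the lower shell; the top 6 mm taper to 7 mm.
- dowel_thin (a point): Tip of the 8 mm steel dowel, 18 mm above the rim, at y = -55 mm of the lower shell; the top 6 mm taper to 3 mm.
- cover (a joint): Angle of the blue cell cover, rad: 0 = shut, level; grows as its free edge (robot side) rises; starts at 0.55 to 0.8. A light spring lifts it. Pushed down with 6 to 10 N on its outer half it snaps under the sprung black catch before its free edge and stays at about 0; short of the snap it rises again (resting on the catch it reads about 0.14).
- cover_pad (a point): Point on the cover's top face, mid-width, 38 mm from the hinge line. The cover is 62 mm from hinge to free edge, 50 mm wide, 4 mm thick; hinge line along the lower shell's y at x = +34 mm, 31 mm above the worktop; shut, its top is 33 mm above the worktop, 3 mm below the rim. Moves with the cover; z out of the top face, x to the hinge.
- upper_shell: Loose pale upper half, 90 x 140 x 24 mm, hollow below, about 0.2 kg, lying open side down. Origin: centre of its underside; z up, y along its length to the thick bore (orange dot). Starts within 0.35 rad of the world's axes.
- bore_thick (a point): Centre of the mouth in the underside of the upper shell's through bore for the thick dowel, 13.6 mm wide with a 2 mm chamfer, at y = +55 mm of the upper shell.
- bore_thin (a point): Centre of the mouth in the underside of the bore for the thin dowel, 9.6 mm wide with a 2 mm chamfer, at y = -55 mm of the upper shell.
- fin (a point): Grasp point on the dark grey fin that stands 32 mm high on the middle of the upper shell's top: 14 mm thick (x), 56 mm long (y), its top 56 mm above the shell's underside. The point is at mid-length, 20 mm above the top face; axes as the upper shell's.
- jar_blue: Bystander: white jar with a blue-grey lid, 61 mm wide, 76 mm tall; origin at the centre of its underside.
- tape_roll: Bystander: roll of masking tape lying flat, 104 mm wide, 25 mm tall; origin at the centre of its underside.
- dropper: Bystander: small white dropper bottle, 28 mm wide, 60 mm tall; origin at the centre of its underside.
- gauze: Bystander: folded gauze pack, 35 x 35 x 21 mm; origin at the centre of its underside.

How it is judged:
By the outcome, as a careful person would: the job done as asked, in the order asked, and still so for the second after the job is handed in, while the arm keeps its last pose, push and grip.
It also fails if it takes over 51 s, if anything falls off the work surface, if the arm or the gripper's body presses on something with over 40 N, if the wrist force passes 120 N, or if a joint passes its speed limit or range.

## Working session

There is one attempt and no reset: what is moved stays moved. The work goes in short steps, Python scripts to look and compute and a tool call to move; the robot and the scene stay as the last step left them, time stands still between calls to the robot, and variables do not carry over. Pictures are saved under pics/ and viewed, and the job is handed in when it is done.

Besides the shell and the picture viewer there is one more tool, called after ">>>" by a JSON object that holds its "fn" and its "kwargs". arm_command: Moves the arm, as the interface text tells. Its arguments: {"type":"object","properties":{"plan":{"type":"array"},"newtons":{"type":"number"}},"required":["plan"]}

```bash
mkdir -p pics
cat > h.py <<'E'
import numpy as np, cv2
from station import sensors, vision, job
def P(c):
    p=vision.camera_params(c); K=np.array(p["intrinsics"],float); R=cv2.Rodrigues(np.array(p["rvec"],float))[0]; t=np.array(p["tvec"],float).ravel()
    return K,float(p["k1"]),R,t
def ray(c,at):
    K,k1,R,t=P(c)
    d=np.array([(at[1]-K[0,2])/K[0,0],(at[0]-K[1,2])/K[1,1]]); u=d.copy()
    for _ in range(50): u=d/(1+k1*(u@u))
    return -R.T@t, R.T@np.array([u[0],u[1],1.])
def atz(c,at,z):
    o,d=ray(c,at); return o+d*(z-o[2])/d[2]
def proj(c,X):
    K,k1,R,t=P(c); x=R@np.array(X,float)+t; u=x[:2]/x[2]; u=u*(1+k1*(u@u))
    return np.array([K[1,1]*u[1]+K[1,2],K[0,0]*u[0]+K[0,2]])
def tri(a,b):
    (o1,d1),(o2,d2)=ray("top",a),ray("side",b)
    A=np.stack([d1,-d2],1); s=np.linalg.lstsq(A,o2-o1,rcond=None)[0]
    p,q=o1+s[0]*d1,o2+s[1]*d2
    return (p+q)/2,np.linalg.norm(p-q)
E
python3 - <<'E'
from h import *
np.set_printoptions(precision=4,suppress=True)
for c in("top","side"):
    im=vision.camera(c); cv2.imwrite(f"pics/{c}0.png",im); print(c,"cam at",ray(c,(210,280))[0])
Z={"seat":.036,"dowel_thick":.054,"dowel_thin":.054,"upper_shell":0,"bore_thick":0,"bore_thin":0,"fin":.044,"cover_pad":None,"lower_shell":0}
for n,z in Z.items():
    r={}
    for c in("top","side"):
        L=vision.pinpoint(n,c)
        for e in L[:2]: print(n,c,np.round(e["at"],1),round(e["confidence"],2), atz(c,e["at"],z) if z is not None else "")
        if L: r[c]=L[0]["at"]
    if len(r)==2: print("   tri",*tri(r["top"],r["side"]))
print(sensors.get_obs())
E
```

```text
top cam at [ 0.4422 -0.0551  1.1264]
side cam at [ 0.3048 -0.6407  0.6038]
seat top [231.3 344.2] 0.7 [ 0.5716 -0.2137  0.036 ]
seat side [182.8 204.2] 0.82 [0.5098 0.1575 0.036 ]
   tri [ 0.4854 -0.1695  0.2704] 0.11721211926773503
dowel_thick top [266.9 157.2] 0.61 [0.4986 0.2126 0.054 ]
dowel_thick top [222.7 320.9] 0.53 [ 0.5904 -0.1591  0.054 ]
dowel_thick side [165.  194.3] 0.9 [0.505  0.2142 0.054 ]
   tri [0.5014 0.2114 0.0563] 0.005841809102372916
dowel_thin top [268.3 209.9] 0.73 [0.4935 0.0929 0.054 ]
dowel_thin side [193.  204.3] 0.8 [0.4912 0.0945 0.054 ]
   tri [0.4922 0.0931 0.0549] 0.00269912267707179
upper_shell top [223.9 324.1] 0.69 [ 0.5948 -0.1718  0.    ]
upper_shell side [277.7 297.3] 0.97 [ 0.5852 -0.171   0.    ]
upper_shell side [235.1 354.9] 0.48 [ 0.7555 -0.1162  0.    ]
   tri [ 0.5908 -0.1704 -0.0021] 0.009158548837548436
bore_thick top [225.9 300.5] 0.67 [ 0.5915 -0.1155  0.    ]
bore_thick side [254.1 284. ] 0.89 [ 0.5908 -0.1028  0.    ]
   tri [ 0.5875 -0.114   0.0121] 0.004886190818878856
bore_thin top [227.4 349.2] 0.71 [ 0.5848 -0.2314  0.    ]
bo
[... 512 characters left out ...]
099466965
lower_shell top [262.9 185.1] 0.67 [0.5099 0.1592 0.    ]
lower_shell side [195.6 203.6] 0.59 [0.5046 0.1573 0.    ]
lower_shell side [259.1 296.9] 0.54 [ 0.608  -0.1266  0.    ]
   tri [ 0.5078  0.1602 -0.0025] 0.004670574704587853
{'time_s': 1.0, 'qpos': array([-1.2806,  0.2999,  1.521 ,  0.    ,  1.3207, -0.0666]), 'joint_vel': array([-0.0004,  0.0003, -0.0009,  0.0004, -0.0004,  0.0002]), 'tau': array([  0.0005, -53.1676, -35.2919,   0.0709,   0.0213,   0.    ]), 'ee_pos': array([ 0.1921, -0.5154,  0.4046]), 'eef_rot': array([ 3.1416, -0.    ,  0.3568]), 'force': array([ 0.0488, -0.5976,  0.6388]), 'moment': array([ 0.0335, -0.0297, -0.0594]), 'grip_width': 0.09368913686019874}
```

View pics/top0.png

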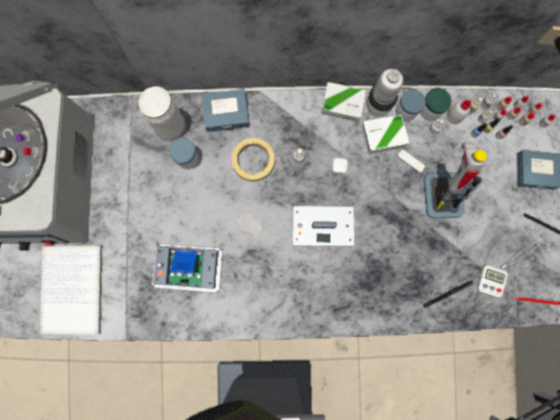

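View pics/side0.png

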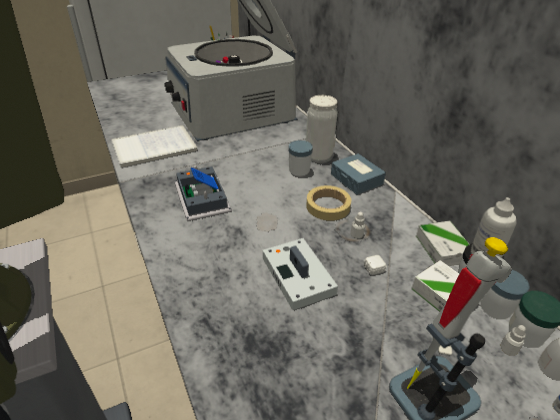

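The top view shows the lower shell at about (268,187), with its blue cover open and its orange dot on the left (+y). The upper shell is at about (226,323), with its fin upright. I'll enlarge both and refine the poses.

Run:
```python
from h import *
t=cv2.imread("pics/top0.png"); s=cv2.imread("pics/side0.png")
def crop(im,r,c,h,w,f,name): cv2.imwrite(name,cv2.resize(im[r:r+h,c:c+w],None,fx=f,fy=f,interpolation=cv2.INTER_CUBIC))
a=cv2.resize(t[235:300,145:230],None,fx=8,fy=8,interpolation=cv2.INTER_CUBIC)
cv2.imwrite("pics/tl.png",a)
crop(t,195,285,60,80,8,"pics/tu.png")
crop(s,155,165,70,75,8,"pics/sl.png"); crop(s,230,255,80,90,7,"pics/su.png")
```

```text
(no output)
```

View pics/tl.png

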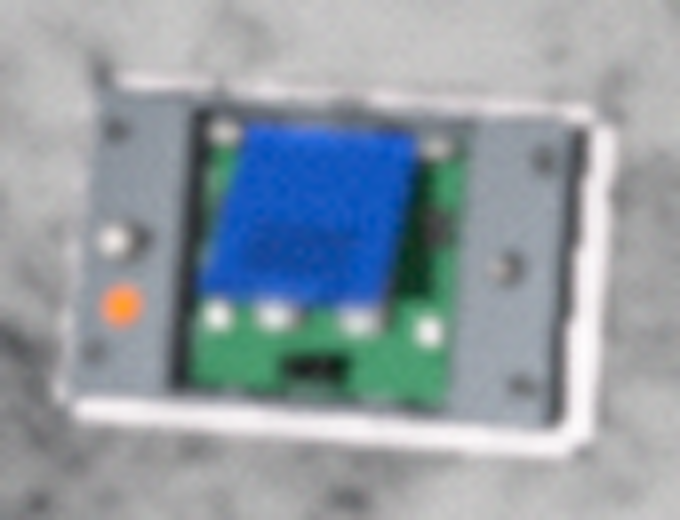

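View pics/tu.png

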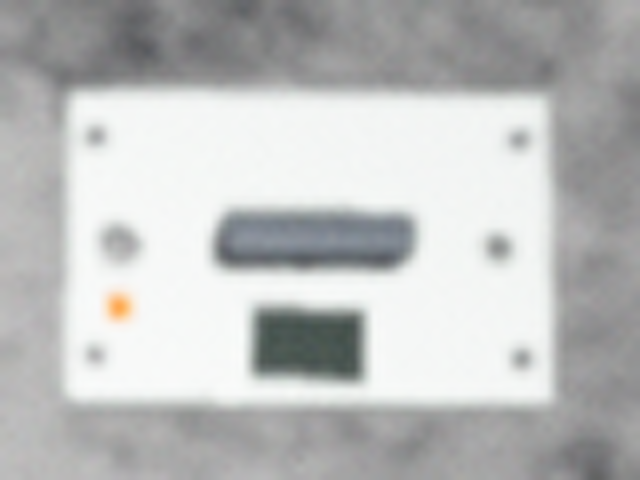

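View pics/sl.png

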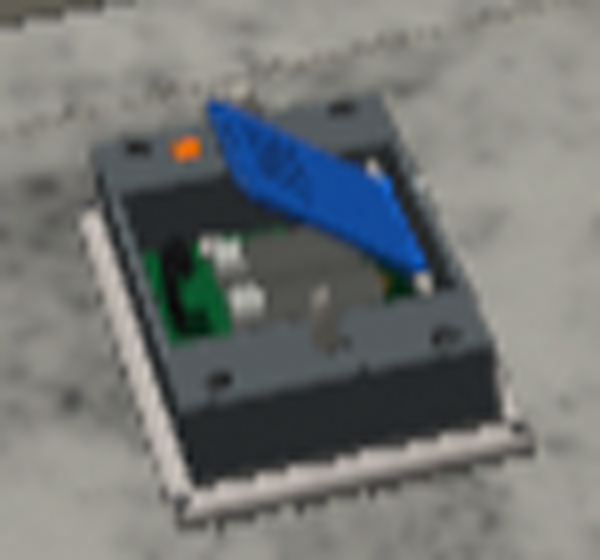

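View pics/su.png

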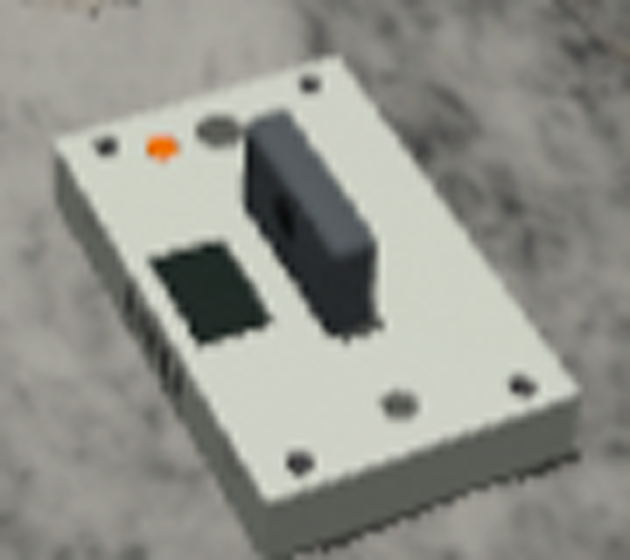

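```bash
cat > fit.py <<'E'
from h import *
from scipy.optimize import least_squares
def px(p,r,c,f): return np.array([(p[1]+.5)/f-.5+r,(p[0]+.5)/f-.5+c])
def fit(obs,x0):
    # obs: (cam, px, local xyz)
    def W(v,l):
        c,s=np.cos(v[2]),np.sin(v[2]); return [v[0]+c*l[0]-s*l[1],v[1]+s*l[0]+c*l[1],l[2]]
    f=lambda v: np.concatenate([proj(c,W(v,l))-p for c,p,l in obs])
    r=least_squares(f,x0,loss="soft_l1"); return r.x,f(r.x).reshape(-1,2)
E
python3 - <<'E'
from fit import *
np.set_printoptions(precision=4,suppress=True)
T=lambda x,y,l:("top",px((x,y),235,145,8),l); S=lambda x,y,l:("side",px((x,y),155,165,8),l)
z=.036
low=[T(98,85,(.045,.07,z)),T(576,120,(.045,-.07,z)),T(550,425,(-.045,-.07,z)),T(76,393,(-.045,.07,z)),T(582,455,(-.052,-.08,.008)),T(612,112,(.052,-.08,.008)),T(110,240,(0,.055,.054)),T(498,267,(0,-.055,.054)),
S(183,408,(-.045,-.07,z)),S(492,345,(.045,-.07,z)),S(95,155,(-.045,.07,z)),S(380,95,(.045,.07,z)),S(320,292,(0,-.055,.054)),S(185,495,(-.052,-.08,.008)),S(530,428,(.052,-.08,.008)),S(85,212,(-.052,.08,.008))]
T=lambda x,y,l:("top",px((x,y),195,285,8),l); S=lambda x,y,l:("side",px((x,y),230,255,7),l)
z=.024
up=[T(67,92,(.045,.07,z)),T(550,95,(.045,-.07,z)),T(552,402,(-.045,-.07,z)),T(66,402,(-.045,.07,z)),T(120,243,(0,.055,z)),T(497,246,(0,-.055,z)),
S(55,150,(-.045,.07,z)),S(338,60,(.045,.07,z)),S(580,392,(.045,-.07,z)),S(267,500,(-.045,-.07,z)),S(220,131,(0,.055,z)),S(400,404,(0,-.055,z)),S(578,455,(.045,-.07,0))]
for n,o,x0 in(("low",low,[.497,.152,-.07]),("up",up,[.585,-.17,-.05])):
    for sel in("top","side",""):
        v,r=fit([e for e in o if sel in e[0]],x0); print(n,sel,v,"rms",np.sqrt((r**2).mean()))
    print(np.round(r,1).tolist())
E
```

```text
low top [ 0.4993  0.1544 -0.0892] rms 0.7754396923607041
low side [ 0.5     0.1552 -0.0943] rms 1.0010580110928937
low  [ 0.4995  0.1545 -0.0911] rms 0.911956592597497
[[-0.5, -0.7], [-0.5, -0.4], [0.9, -0.4], [0.2, -1.8], [0.6, 1.2], [-1.2, 1.1], [-0.3, 0.4], [-0.0, 0.0], [0.3, -0.3], [-0.2, 0.8], [-1.4, -0.5], [-0.7, 0.0], [0.3, 0.5], [2.7, -1.3], [1.1, 1.0], [-0.8, -1.2]]
up top [ 0.5883 -0.1671 -0.0323] rms 0.23400116664767093
up side [ 0.5885 -0.1668 -0.0318] rms 0.4372475021510058
up  [ 0.5884 -0.167  -0.0317] rms 0.3612636302020684
[[-0.0, 0.1], [-0.0, -0.6], [-0.1, -0.2], [-0.4, 0.2], [0.2, -0.0], [0.1, -0.0], [-1.0, -0.2], [-0.3, -0.0], [0.3, 0.2], [0.6, 0.3], [0.3, 0.0], [0.3, 0.1], [-0.1, -0.8]]
```

Both views agree to within 1 mm: the lower shell is at (0.4995, 0.1545, yaw −0.09) and the upper shell at (0.5884, −0.167, yaw −0.032). I'll close the jaws and go above the cover, aiming about 42 mm from the hinge.

>>> {"fn": "arm_command", "kwargs": {"plan": [1, 0.375, 0.838, 0, -0.214, 1, 0.375, 0.838, 0, -0.214, 1, 0.375, 0.838, 0, -0.214, 1, 0.375, 0.838, 0, -0.214, 1, 0.375, 0.838, 0, -0.214, 1, 0.375, 0.838, 0, -0.214, 1, 0.375, 0.838, 0, -0.214, 1, 0.375, 0.838, 0, -0.214, 1, 0.375, 0.838, 0, -0.214], "newtons": 20}}

```text
time_s: 1.9
ee_pos: [0.3427, -0.1782, 0.4049]
eef_rot: [3.141, -0.001, -0.088]
force: [0.3, -0.1, -0.3]
grip_width: 0.0256
```

>>> {"fn": "arm_command", "kwargs": {"plan": [1, 0.373, 0.837, 0, 0, 1, 0.373, 0.837, 0, 0, 1, 0.373, 0.837, 0, 0, 1, 0.373, 0.837, 0, 0, 1, 0.373, 0.837, 0, 0, 1, 0.373, 0.837, 0, 0, 1, 0.373, 0.837, 0, 0, 1, 0.373, 0.837, 0, 0, 1, 0.373, 0.837, -0.12, 0, 1, 0.373, 0.837, -0.23, 0, 1, 0.373, 0.837, -0.23, 0]}}

```text
time_s: 3.0
ee_pos: [0.4906, 0.1534, 0.308]
eef_rot: [3.139, 0.009, -0.092]
force: [0.0, -1.3, 0.6]
grip_width: 0.0001
```

Run:
```python
from h import *
np.set_printoptions(precision=4,suppress=True)
o=sensors.get_obs(); print(o["time_s"],o["ee_pos"],o["eef_rot"],o["force"],o["grip_width"])
s=vision.camera("side"); t=vision.camera("top")
a=cv2.resize(t[215:300,125:230],None,fx=5,fy=5,interpolation=cv2.INTER_CUBIC);b=cv2.resize(s[90:240,130:250],None,fx=4,fy=4,interpolation=cv2.INTER_CUBIC)
cv2.imwrite("pics/t1.png",a);cv2.imwrite("pics/s1.png",b)
```

```text
3.0 [0.4906 0.1534 0.308 ] [ 3.1385  0.0085 -0.0921] [ 0.0001 -1.2523  0.5561] 7.403004344062853e-05
```

View pics/s1.png

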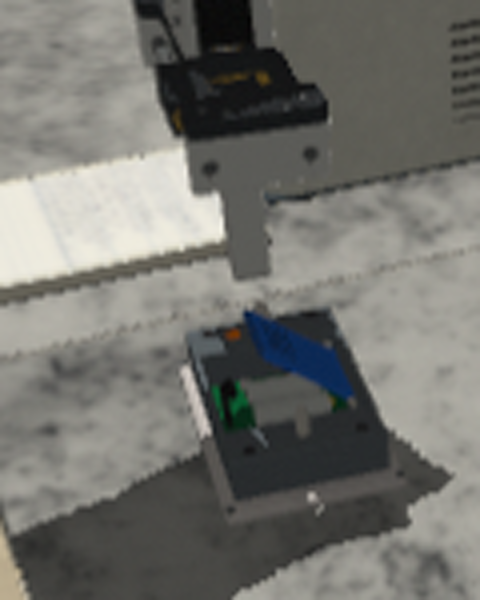

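The closed fingers are above the blue cover, with the fingertips at about (275,250) and the cover at about (350,300) in the crop. Lowering now, in steps.

>>> {"fn": "arm_command", "kwargs": {"plan": [1, 0, 0, -0.03, 0, 1, 0, 0, -0.06, 0, 1, 0, 0, -0.08, 0, 1, 0, 0, -0.09, 0, 1, 0, 0, -0.1, 0, 1, 0, 0, -0.11, 0, 1, 0, 0, -0.12, 0, 1, 0, 0, -0.13, 0, 1, 0, 0, -0.14, 0, 1, 0, 0, -0.15, 0, 1, 0, 0, -0.15, 0, 1, 0, 0, -0.15, 0]}}

```text
time_s: 4.3
ee_pos: [0.4913, 0.1547, 0.2526]
eef_rot: [3.142, -0.0, -0.091]
force: [0.6, -0.2, 0.5]
grip_width: 0.0004
```

>>> {"fn": "arm_command", "kwargs": {"plan": [1, 0, 0, -0.005, 0, 1, 0, 0, -0.01, 0, 1, 0, 0, -0.015, 0, 1, 0, 0, -0.02, 0, 1, 0, 0, -0.025, 0, 1, 0, 0, -0.03, 0, 1, 0, 0, -0.03, 0]}}

```text
time_s: 5.0
ee_pos: [0.4913, 0.1546, 0.2403]
eef_rot: [3.141, 0.0, -0.091]
force: [0.3, 0.9, 1.1]
grip_width: 0.0006
```

>>> {"fn": "arm_command", "kwargs": {"plan": [1, 0, 0, -0.003, 0, 1, 0, 0, -0.006, 0, 1, 0, 0, -0.009, 0, 1, 0, 0, -0.012, 0, 1, 0, 0, -0.012, 0]}}

```text
time_s: 5.5
ee_pos: [0.4912, 0.1547, 0.2359]
eef_rot: [-3.142, 0.0, -0.091]
force: [-2.6, 0.9, 3.8]
grip_width: 0.0005
```

>>> {"fn": "arm_command", "kwargs": {"plan": [1, 0, 0, -0.003, 0, 1, 0, 0, -0.006, 0, 1, 0, 0, -0.009, 0, 1, 0, 0, -0.009, 0]}}

```text
time_s: 5.9
ee_pos: [0.4913, 0.1547, 0.2323]
eef_rot: [-3.142, 0.0, -0.091]
force: [-2.4, -0.6, 5.3]
grip_width: 0.0003
```

>>> {"fn": "arm_command", "kwargs": {"plan": [1, 0, 0, -0.002, 0, 1, 0, 0, -0.004, 0, 1, 0, 0, -0.004, 0]}}

```text
time_s: 6.2
ee_pos: [0.4914, 0.1547, 0.2318]
eef_rot: [-3.141, -0.0, -0.091]
force: [-9.1, -1.1, 20.8]
grip_width: 0.0002
```

It has bottomed out level, with the force jumping to 21 N. I'll raise the arm, move clear and check the catch.

>>> {"fn": "arm_command", "kwargs": {"plan": [1, 0, 0, 0.01, 0, 1, 0, 0, 0.05, 0, 1, 0, 0, 0.15, 0, 1, 0, 0, 0.2, 0.05, 1, 0.05, -0.2, 0.3, 0.1, 1, 0.05, -0.3, 0.3, 0.2, 1, 0.05, -0.4, 0.3, 0.3, 1, 0.05, -0.4, 0.3, 0.3]}}

```text
time_s: 7.0
ee_pos: [0.5113, -0.0078, 0.3511]
eef_rot: [3.141, -0.001, 0.54]
force: [0.3, -0.7, -0.1]
grip_width: 0.0006
```

Run:
```python
from h import *
np.set_printoptions(precision=4,suppress=True)
s=vision.camera("side"); t=vision.camera("top")
f=lambda im,r,c,k:cv2.resize(im[r:r+70,c:c+90],None,fx=k,fy=k,interpolation=cv2.INTER_CUBIC)
cv2.imwrite("pics/c2.png",np.vstack([f(s,155,160,4),f(t,235,143,4)]))
```

```text
(no output)
```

View pics/c2.png

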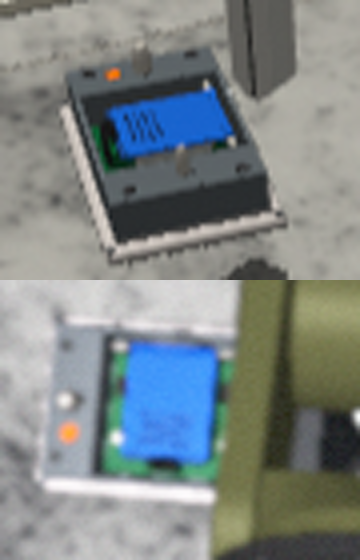

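The cover lies low, with its blue top at about (115,170) in the side crop. I'll overlay the predicted outlines for 0 and 0.14 rad to tell which one it is.

Run:
```python
from h import *
np.set_printoptions(precision=2,suppress=True)
vision.camera("top"); s=vision.camera("side")
v=(.4995,.1545,-.0905)
k=10; r0,c0,h,w=165,170,48,60
big=cv2.resize(s[r0:r0+h,c0:c0+w],None,fx=k,fy=k,interpolation=cv2.INTER_CUBIC)
for a,col in((0,(0,255,255)),(.14,(0,0,255))):
    pts=[]
    for d,y in((0,.025),(62e-3,.025),(62e-3,-.025),(0,-.025)):
        x=.034-d*np.cos(a)-.002*np.sin(a)*0; z=.031+d*np.sin(a)+.002*np.cos(a)
        c,sn=np.cos(v[2]),np.sin(v[2]); p=proj("side",(v[0]+c*x-sn*y,v[1]+sn*x+c*y,z)); pts.append([(p[1]-c0+.5)*k,(p[0]-r0+.5)*k])
    cv2.polylines(big,[np.int32(pts)],True,col,1); print(a,np.array(pts))
cv2.imwrite("pics/ov.png",big)
for n in("cover_pad",):
    for c in("side","top"): print(c,[(e["at"],round(e["confidence"],2)) for e in vision.pinpoint(n,c)])
```

```text
0 [[426.38 126.72]
 [171.16 176.28]
 [213.7  294.22]
 [477.82 240.69]]
0.14 [[426.39 126.78]
 [169.31 145.81]
 [212.   263.2 ]
 [477.82 240.76]]
side [([187.1, 198.9], 0.89), ([269.1, 372.0], 0.59)]
top [([265.4, 184.0], 0.73)]
```

View pics/ov.png

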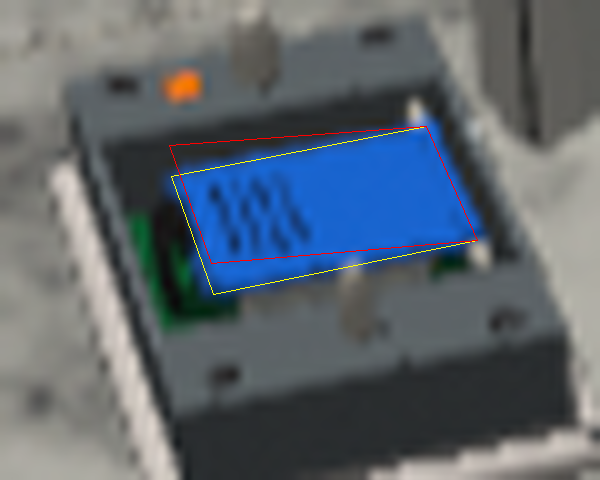

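The blue outline follows the yellow (0 rad) prediction, with the same edge slope of 0.19, so the cover is latched with nothing touching it. Next, the fin.

>>> {"fn": "arm_command", "kwargs": {"plan": [0, 0.193, -0.404, 0, 0.478, 0, 0.193, -0.404, 0, 0.478, 0, 0.193, -0.404, 0, 0.478, 0, 0.193, -0.404, 0, 0.478, 0, 0.193, -0.404, 0, 0.478, 0, 0.193, -0.404, 0, 0.478, 0, 0.193, -0.404, -0.1, 0.478, 0, 0.193, -0.404, -0.15, 0.478, 0, 0.193, -0.404, -0.15, 0.478, 0, 0.193, -0.404, -0.15, 0.478]}}

```text
time_s: 8.3
ee_pos: [0.5889, -0.1662, 0.2912]
eef_rot: [3.141, 0.0, 1.537]
force: [0.2, 0.7, 0.1]
grip_width: 0.0472
```

Run:
```python
from h import *
np.set_printoptions(precision=4,suppress=True)
s=vision.camera("side")
o=sensors.get_obs(); print(o["time_s"],o["ee_pos"],o["eef_rot"],o["force"],o["grip_width"])
cv2.imwrite("pics/s3.png",cv2.resize(s[130:330,220:380],None,fx=3,fy=3,interpolation=cv2.INTER_CUBIC))
```

```text
8.35 [ 0.589  -0.1664  0.292 ] [3.14   0.0005 1.5368] [ 0.0612  0.2104 -0.2621] 0.047182821765458585
```

View pics/s3.png

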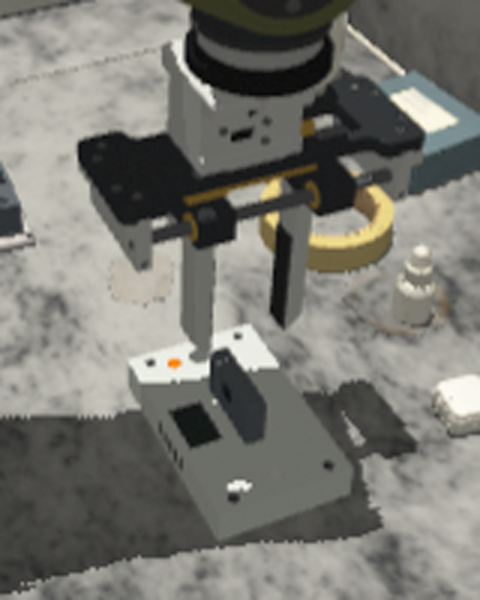

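>>> {"fn": "arm_command", "kwargs": {"plan": [0, 0, -0.001, -0.06, 0, 0, 0, -0.001, -0.12, 0, 0, 0, -0.001, -0.15, 0, 0, 0, -0.001, -0.161, 0, 0, 0, -0.001, -0.161, 0, 0, 0, -0.001, -0.161, 0, 1, 0, -0.001, -0.161, 0, 1, 0, -0.001, -0.161, 0, 1, 0, -0.001, -0.161, 0, 1, 0, -0.001, -0.161, 0, 1, 0, -0.001, -0.161, 0, 1, 0, -0.001, -0.161, 0, 1, 0, -0.001, -0.161, 0, 1, 0, -0.001, -0.161, 0], "newtons": 45}}

```text
time_s: 9.75
ee_pos: [0.5885, -0.1674, 0.2263]
eef_rot: [3.142, 0.0, 1.537]
force: [-0.1, 0.3, 2.1]
grip_width: 0.0139
```

Gripped at 13.9 mm wide, which fits the 14 mm fin. Lift and carry it over the lower shell.

>>> {"fn": "arm_command", "kwargs": {"plan": [1, 0, 0, 0.05, 0, 1, 0, 0, 0.12, 0, 1, 0, 0, 0.2, 0, 1, 0, 0, 0.25, 0, 1, -0.028, 0.1, 0.25, -0.027, 1, -0.055, 0.2, 0.25, -0.027, 1, -0.083, 0.3, 0.25, -0.027, 1, -0.11, 0.4, 0.25, -0.027, 1, -0.138, 0.5, 0.25, -0.027, 1, -0.165, 0.6, 0.25, -0.027, 1, -0.192, 0.7, 0.25, -0.027, 1, -0.222, 0.804, 0.25, -0.027, 1, -0.222, 0.804, 0.25, -0.027, 1, -0.222, 0.804, 0.25, -0.027]}}

```text
time_s: 11.15
ee_pos: [0.4994, 0.1548, 0.326]
eef_rot: [-3.141, 0.0, 1.482]
force: [0.9, -0.4, -2.0]
grip_width: 0.0137
```

Run:
```python
from h import *
np.set_printoptions(precision=4,suppress=True)
s=vision.camera("side"); t=vision.camera("top")
o=sensors.get_obs(); print(o["time_s"],o["ee_pos"],o["eef_rot"],o["force"],o["grip_width"])
cv2.imwrite("pics/s4.png",cv2.resize(s[100:230,150:260],None,fx=4.5,fy=4.5,interpolation=cv2.INTER_CUBIC))
cv2.imwrite("pics/t4.png",cv2.resize(t[220:310,125:240],None,fx=6,fy=6,interpolation=cv2.INTER_CUBIC))
cv2.imwrite("pics/t4raw.png",t);cv2.imwrite("pics/s4raw.png",s)
for n in("bore_thick","bore_thin"):
    for c in("side","top"): print(n,c,[(np.round(e["at"],1),round(e["confidence"],2),atz(c,e["at"],.1)) for e in vision.pinpoint(n,c)][:2])
```

```text
11.25 [0.4999 0.1535 0.3261] [-3.1414  0.0003  1.4799] [ 0.6082  0.2958 -1.4166] 0.013282535148336626
bore_thick side [(array([146. , 190.4]), 0.96, array([0.5046, 0.2272, 0.1   ])), (array([181.4, 200.6]), 0.45, array([0.4814, 0.0756, 0.1   ]))]
bore_thick top []
bore_thin side [(array([173.8, 201.5]), 0.93, array([0.492 , 0.1023, 0.1   ])), (array([169.9, 298.8]), 0.59, array([0.6901, 0.0277, 0.1   ]))]
bore_thin top [(array([265.6, 209.3]), 0.65, array([0.4971, 0.0878, 0.1   ])), (array([269.4, 203.6]), 0.61, array([0.4892, 0.1001, 0.1   ]))]
```

View pics/s4.png

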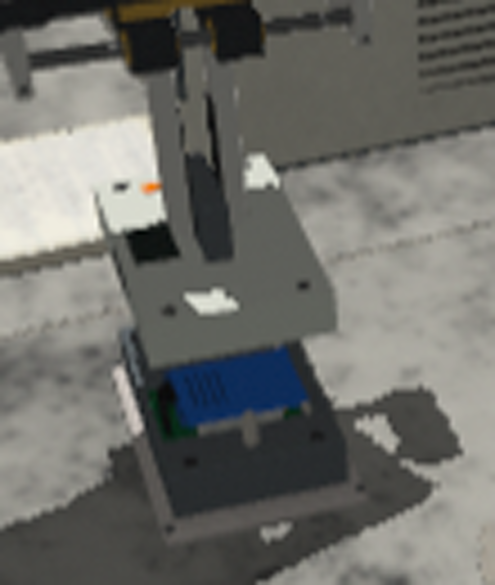

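View pics/t4.png

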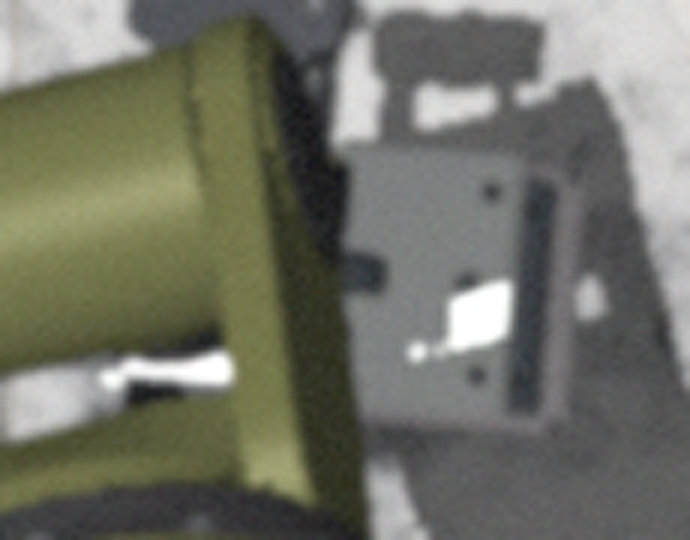

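Run:
```python
from fit import *
np.set_printoptions(precision=4,suppress=True)
v=(.5884,-.167,-.0317); c,s=np.cos(v[2]),np.sin(v[2])
def loc(cam,p):
    X=atz(cam,p,.024); d=X[:2]-v[:2]; return (c*d[0]+s*d[1],-s*d[0]+c*d[1])
tp=lambda x,y:px((x,y),195,285,8); sp=lambda x,y:px((x,y),230,255,7)
for q in(tp(518,139),tp(521,358)): print("top hole",loc("top",q))
for q in(sp(523,386),sp(299,462),sp(106,146)): print("side hole",loc("side",q))
z=.1237
T=lambda x,y,l:("top",px((x,y),220,125,6),l+(z,)); S=lambda x,y,l:("side",px((x,y),100,150,4.5),l+(z,))
h=(.0315,-.0614); g=(-.0325,-.0614)
h=tuple(np.mean([loc("top",tp(518,139)),loc("side",sp(523,386))],0)); g=tuple(np.mean([loc("top",tp(521,358)),loc("side",sp(299,462))],0))
o=[T(525,155,(.045,-.07)),T(508,413,(-.045,-.07)),T(491,190,h),T(476,375,g),S(148,332,(-.045,-.07)),S(336,297,(.045,-.07)),S(97,190,(-.045,.07)),S(303,286,h),S(168,311,g)]
for sel in("top","side",""):
    r=fit([e for e in o if sel in e[0]],[.4995,.1545,-.09]); print(sel,r[0],np.round(r[1],1).tolist())
```

```text
top hole (np.float64(0.03180666476633542), np.float64(-0.06174134950619728))
top hole (np.float64(-0.03253968172800149), np.float64(-0.06148647146496224))
side hole (np.float64(0.03230872792460556), np.float64(-0.06154388208550766))
side hole (np.float64(-0.032263919951565634), np.float64(-0.06083492074966543))
side hole (np.float64(-0.03197454857936817), np.float64(0.06308293950956775))
top [ 0.4986  0.1529 -0.0747] [[-0.0, -0.7], [-0.0, -0.8], [0.1, 0.6], [-0.0, 0.8]]
side [ 0.499   0.1529 -0.0942] [[-0.5, -0.6], [-0.6, 0.1], [-0.7, -0.3], [1.0, 0.5], [0.8, 0.3]]
 [ 0.4991  0.153  -0.0875] [[0.2, -0.5], [0.1, -1.1], [0.2, 0.8], [0.1, 0.5], [-0.5, -0.3], [-0.7, 0.3], [-0.6, -0.4], [0.8, 0.7], [0.8, 0.5]]
```

The held shell is within about 1.5 mm of being over the seat, and the capture range is about 4 mm. I'll correct slightly and lower to just above the dowel tips, then go down slowly.

>>> {"fn": "arm_command", "kwargs": {"plan": [1, 0.001, 0.003, -0.04, 0, 1, 0.001, 0.003, -0.08, 0, 1, 0.001, 0.003, -0.1, 0, 1, 0.001, 0.003, -0.106, 0, 1, 0.001, 0.003, -0.112, 0, 1, 0.001, 0.003, -0.118, 0, 1, 0.001, 0.003, -0.122, 0, 1, 0.001, 0.003, -0.126, 0, 1, 0.001, 0.003, -0.126, 0]}}

```text
time_s: 12.35
ee_pos: [0.5001, 0.1554, 0.2759]
eef_rot: [3.141, 0.0, 1.481]
force: [0.3, -0.5, -1.5]
grip_width: 0.0132
```

Run:
```python
from h import *
s=vision.camera("side"); t=vision.camera("top")
a=cv2.resize(s[110:230,150:250],None,fx=5,fy=5,interpolation=cv2.INTER_CUBIC)
cv2.imwrite("pics/s5.png",a)
```

```text
(no output)
```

View pics/s5.png

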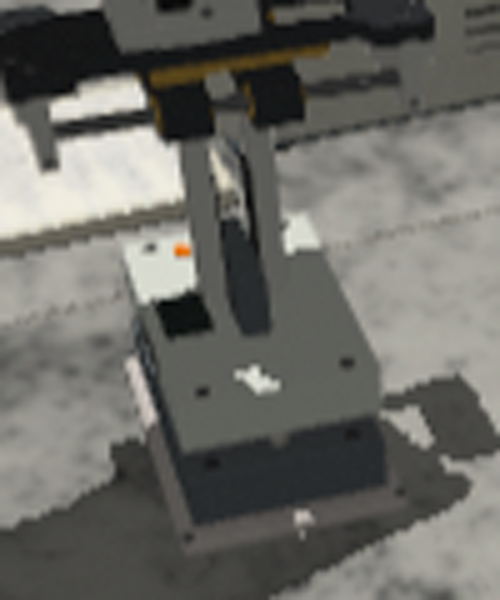

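The shell sits level and lined up over the lower half, with a small gap at about (440,280) where the thin dowel still shows. Continuing down.

>>> {"fn": "arm_command", "kwargs": {"plan": [1, 0, 0, -0.003, 0, 1, 0, 0, -0.006, 0, 1, 0, 0, -0.009, 0, 1, 0, 0, -0.012, 0, 1, 0, 0, -0.012, 0]}}

```text
time_s: 12.95
ee_pos: [0.5, 0.1551, 0.2709]
eef_rot: [-3.141, 0.001, 1.481]
force: [-1.2, -5.6, 0.5]
grip_width: 0.0139
```

>>> {"fn": "arm_command", "kwargs": {"plan": [1, 0, -0.0015, 0, 0, 1, 0, -0.0015, -0.003, 0, 1, 0, -0.0015, -0.006, 0, 1, 0, -0.0015, -0.006, 0]}}

```text
time_s: 13.35
ee_pos: [0.5, 0.1547, 0.2684]
eef_rot: [-3.141, 0.0, 1.481]
force: [-1.9, -5.2, -1.2]
grip_width: 0.0136
```

>>> {"fn": "arm_command", "kwargs": {"plan": [1, -0.001, -0.0025, 0, 0, 1, -0.001, -0.0025, -0.003, 0, 1, -0.001, -0.0025, -0.006, 0, 1, -0.001, -0.0025, -0.006, 0]}}

```text
time_s: 13.75
ee_pos: [0.4997, 0.1539, 0.266]
eef_rot: [-3.141, -0.0, 1.481]
force: [-0.6, 0.6, -3.2]
grip_width: 0.0134
```

>>> {"fn": "arm_command", "kwargs": {"plan": [1, 0, 0, -0.002, 0, 1, 0, 0, -0.004, 0, 1, 0, 0, -0.006, 0, 1, 0, 0, -0.007, 0, 1, 0, 0, -0.007, 0]}}

```text
time_s: 14.25
ee_pos: [0.4997, 0.1539, 0.2634]
eef_rot: [-3.142, 0.0, 1.481]
force: [-0.2, 1.1, -1.4]
grip_width: 0.0139
```

>>> {"fn": "arm_command", "kwargs": {"plan": [1, 0, 0, -0.001, 0, 1, 0, 0, -0.002, 0, 1, 0, 0, -0.003, 0, 1, 0, 0, -0.003, 0]}}

```text
time_s: 14.65
ee_pos: [0.4997, 0.1539, 0.2623]
eef_rot: [3.142, 0.0, 1.481]
force: [-1.1, 0.3, -0.2]
grip_width: 0.0138
```

>>> {"fn": "arm_command", "kwargs": {"plan": [1, 0, 0, -0.001, 0, 1, 0, 0, -0.001, 0, 1, 0, 0, -0.001, 0]}}

```text
time_s: 14.95
ee_pos: [0.4997, 0.1539, 0.2623]
eef_rot: [3.141, -0.0, 1.481]
force: [-3.8, -1.7, 5.9]
grip_width: 0.0133
```

>>> {"fn": "arm_command", "kwargs": {"plan": [1, 0, 0, -0.0008, 0, 1, 0, 0, -0.0008, 0, 1, 0, 0, -0.0008, 0, 1, 0, 0, -0.0008, 0]}}

```text
time_s: 15.35
ee_pos: [0.4997, 0.1538, 0.2623]
eef_rot: [3.141, -0.0, 1.481]
force: [-6.1, -1.3, 10.7]
grip_width: 0.014
```

Run:
```python
from h import *
np.set_printoptions(precision=4,suppress=True)
for c in("side","top","side"):
    im=vision.camera(c); o=sensors.get_obs(); print(o["time_s"],o["ee_pos"],o["force"],o["moment"],o["grip_width"])
cv2.imwrite("pics/s6.png",cv2.resize(im[130:230,155:245],None,fx=6,fy=6,interpolation=cv2.INTER_CUBIC))
```

```text
15.4 [0.4997 0.1539 0.2623] [-6.2687 -1.2291 10.0527] [-0.3173  0.9581  0.0099] 0.013841203367269083
15.45 [0.4997 0.1539 0.2623] [-5.144  -2.4572  9.8499] [-0.2864  0.9566  0.0064] 0.0140197680450857
15.5 [0.4997 0.1538 0.2623] [-6.0544 -1.9998  9.6115] [-0.3541  0.9583 -0.0257] 0.013700733136027493
```

View pics/s6.png

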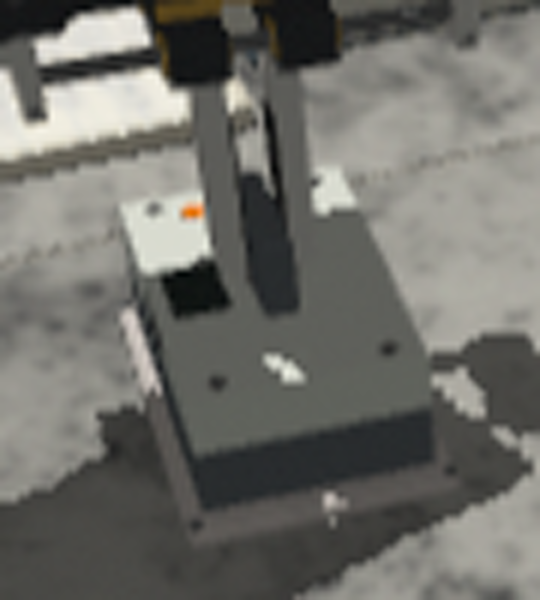

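>>> {"fn": "arm_command", "kwargs": {"plan": [1, -0.0006, 0, -0.0005, 0, 1, -0.0006, 0, -0.0005, 0, 1, -0.0006, 0, -0.0005, 0, 1, -0.0006, 0, -0.0005, 0, 1, -0.0006, 0, -0.0005, 0]}}

```text
time_s: 16.0
ee_pos: [0.4995, 0.1539, 0.2623]
eef_rot: [3.141, -0.0, 1.481]
force: [-5.0, -1.7, 11.3]
grip_width: 0.0139
```

Run:
```python
from h import *
np.set_printoptions(precision=4,suppress=True)
for c in("side","top","side","top"):
    im=vision.camera(c); o=sensors.get_obs(); print(o["time_s"],o["ee_pos"],o["force"],o["grip_width"])
```

```text
16.05 [0.4996 0.1538 0.2623] [-4.84   -1.4457 10.9482] 0.013710734121296137
16.1 [0.4996 0.1538 0.2623] [-4.9003 -1.579  10.6561] 0.013496163628469872
16.15 [0.4995 0.1539 0.2623] [-4.0322 -1.5568 10.9141] 0.013619845887633326
16.2 [0.4995 0.1539 0.2623] [-5.0015 -1.3077 11.8854] 0.013863826918979975
```

>>> {"fn": "arm_command", "kwargs": {"plan": [1, -0.0003, 0, -0.0003, 0, 1, -0.0003, 0, -0.0003, 0, 1, -0.0003, 0, -0.0003, 0, 1, -0.0003, 0, -0.0003, 0, 1, -0.0003, 0, -0.0003, 0, 1, -0.0003, 0, -0.0003, 0, 1, -0.0003, 0, -0.0003, 0]}}

```text
time_s: 16.9
ee_pos: [0.4995, 0.1538, 0.2623]
eef_rot: [3.14, -0.0, 1.48]
force: [-3.7, -1.3, 12.6]
grip_width: 0.0135
```

Run:
```python
from h import *
np.set_printoptions(precision=4,suppress=True)
F=[]
for c in("side","top")*3:
    im=vision.camera(c); o=sensors.get_obs(); F.append(o["force"])
print(o["time_s"],o["ee_pos"],np.mean(F,0),o["grip_width"])
cv2.imwrite("pics/t7.png",im)
if 10.5<np.mean(F,0)[2]<14: print(job.hand_in())
```

```text
17.2 [0.4995 0.1538 0.2623] [-4.1729 -2.0691 11.9626] 0.0137743752508373
the job is handed in; nothing more can be done
None
```

The cover is latched and the upper shell is seated on the lower one. I handed the job in at 17.2 s, still gripping the fin and pushing down with about 12 N.

- **Cover:** I pressed it about 42 mm from the hinge with the fingers closed. It bottomed out level, and the force peaked at about 21 N, above the 6–10 N the snap needs. With the arm clear, the side picture matched the outline for 0 rad and not the one for 0.14 rad, so the catch is holding it. I could not check it again once the upper shell covered it.
- **Upper shell:** I gripped it by the fin (opening 13.8 mm on a 14 mm fin) and lowered it over the dowels with the orange dots on the same side. A sideways force of about 5 N appeared on the way down, and shifting about 1.5 mm in y cleared it.
- **Fit:** The shell stopped with its underside at a worked-out height of 36 mm, which is the rim height. The side picture shows it closed and level, with no gap on the edges in view.
- **Final push:** The last six readings averaged 12.0 N downward with the grip set to 45 N. A sideways force of about 4 N in x and 2 N in y remained.
- **Bystanders:** The arm stayed well clear of the jar, tape roll, dropper bottle and gauze, but I did not measure their positions again at the end.

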